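# Sweep the blue glass rounds into the row groove

### The arm

A 6-joint arm with a two-finger parallel gripper is mounted at the origin on the work surface. World frame = base frame: x ahead of the robot, y to its left, z up, the work surface at z = 0. Lengths are in mm, angles in rad, forces in N, time in s.
With the tool pointing down it reaches from about 350 to 875 mm from the base axis. Payload 4.2 kg.
Tool frame: the origin (TCP) lies at the very end of the fingers, on their centre line; the grasp point (between the pads) lies 19 mm behind it; z points along the fingers, y is the line along which they close (so a half turn about z gives the same grasp; the last joint's range is limited). The gripper opens to 85 mm and grips with 20 to 120 N. Pads are 22 mm wide; open, the fingers measure 114 mm over their backs; the gripper's body (76 mm by 85 mm) begins 54 mm behind the grasp point. The pads swing forward as they close: fully open they stand 13 mm farther back than shut.
Start: joints at [1.558, 0.385, 0.008, 0, -1.194, -0.259], TCP at [167.759, 602.043, 231.312] pointing down, gripper open.
Joint ranges: [-3.14, 3.14], [-1.21, 2.06], [-1.07, 1.41], [-3.16, 2.05], [-2.99, -0.16], [-3.1, 3.1]. Speed limits (rad/s): [2.79, 2.79, 3.14, 3.14, 3.14, 3.14].

### API

Orientations are given as a unit quaternion [x, y, z, w].
In Python, from bench import arm gives the robot as it stands.
- The arm moves only by the tool servo_tool, never from a script. Its argument "rows" is a list that holds one entry, the list of rows, each a list of 7 numbers: the finger opening in mm, from 0 to 85.4, then the shift along the tool's x, y, z in mm, then the turn, a rotation vector about the tool's x, y, z in rad. A call has 1 to 10 rows; each row is the pose to reach, as a shift and turn from the pose commanded when the call began, along the tool's axes at that moment; what a row does not reach only later rows make up. A row lasts 1/8 s, in which the tool goes at most 62.5 mm and 10.7 degrees, less where a joint would pass 70% of its speed; a pose out of reach is approached as far as the arm can. A call with a gripper value outside its range is refused whole. The fingers move at their own pace and stop on an object; the grip force is fixed at half the most. Time passes only in rows, so rows that repeat a pose let the fingers close. It gives the time, the measured TCP pose, the force, the opening and the grip force at its end, in the units of the state.
- arm.read_state(): the state, without advancing time (a new reading comes with each control period).
- arm.get_image(name): name is "side" or "top" or "wrist"; returns the picture (384x512x3 uint8, red, green, blue); there is no depth.
- arm.camera_params(name): a dict with "intrinsics" (3x3 intrinsics, pixels), "R" (3x3) and "t" (3): a world point X has camera coordinates R X + t. Camera axes: x right, y down, z forward; pixel columns grow to the right and rows downward; lengths in mm; the calibration is good to about 2 mm. The wrist camera is an equidistant fisheye: a pixel r from the principal point sees the ray r / f radians off the axis. A picture is of the moment at which its call begins: read the wrist's pose just before it. camera_params takes no time and is no camera call; for the wrist camera it gives the pose at the moment of the call.
- arm.job_done(): hands the job in; it is judged then, once.
The state is a dict: "clock": time; "joints": joint angles; "joint_vel": joint speeds; "joint_efforts": joint torques, N m; "position": TCP position; "ee_rot": TCP orientation; "contact_force": force on the tool from outside, world axes, zero at the start; "wrist_torque": the same for the moment, N m; "gripper_width": finger opening in mm; "grasp_force": force on a finger pad.
Only numpy, scipy, OpenCV 4.12 (cv2) and the standard library are available. Lean on these libraries where they do the work, as an engineer would, in place of code of your own. Each camera call takes 0.05 s, during which the arm holds its last target. There are 200 camera calls.

### The job

Line up the next mosaic row: with the fingertips, push the three blue glass rounds one at a time through the gate of the layout tray until each lies wholly inside the groove. Slide them flat along the tray and do not pick any up; leave the orange and the yellow round in the pan, and do not disturb the other things on the table.

Things in the scene. Friction and masses are not known exactly. Their poses are not given: they have to be found in the camera images.
- tray: wooden mosaic layout tray with a grey recessed floor, fixed to the table, 272 mm along x, 282 mm along y; rims and solid parts 20 mm above the table, grey floor 8 mm above it. Wide pan, funnel, gate and groove in a row. Origin: underside, on the centre line, 29 mm to the pan's side of the gate; z up, y along the centre line from pan to groove (roughly robot's left), x across (roughly away from the robot)
- gate (a point): middle of the gate, 38 mm wide, at floor level (8 mm above the table); axes as the tray's: +y points from the pan into the groove. Gate sides at x = +-19 mm here. The two funnel walls run from there outward and back into the pan, at 25 degrees to the x axis, to about x = +-128 mm, y = -51 mm
- pan_middle (a point): middle of the pan's grey floor, 85 mm before the gate on the centre line, axes as the tray's. The pan's inner side walls are at x = +-128 mm and its inner back wall at y = -77 mm from this point. All rounds start in the pan, spread in a loose fan about 75 to 120 mm from the gate
- groove_end (a point): middle of the groove's closed end, at floor level, 104 mm beyond the gate along +y. The straight groove is 38 mm wide, 12 mm deep, and takes the three rounds in single file: a round pushed in slides on those ahead of it
- blue_1_center (a point): blue flat-bottomed glass mosaic round (disc) with a slightly domed top, 30 mm diameter, 10 mm thick, 14 to 24 g; starts lying flat and loose in the pan. This point is its centre, 5 mm above the tray floor. One of the three alike; they may be taken in any order
- blue_2_center (a point): blue flat-bottomed glass mosaic round (disc) with a slightly domed top, 30 mm diameter, 10 mm thick, 14 to 24 g; starts lying flat and loose in the pan. This point is its centre, 5 mm above the tray floor. One of the three alike; they may be taken in any order
- blue_3_center (a point): blue flat-bottomed glass mosaic round (disc) with a slightly domed top, 30 mm diameter, 10 mm thick, 14 to 24 g; starts lying flat and loose in the pan. This point is its centre, 5 mm above the tray floor. One of the three alike; they may be taken in any order
- orange_center (a point): orange flat-bottomed glass mosaic round (disc) with a slightly domed top, 30 mm diameter, 10 mm thick, 14 to 24 g; starts lying flat and loose in the pan. This point is its centre, 5 mm above the tray floor. It belongs to another row and stays in the pan; nudging it there does no harm
- yellow_center (a point): yellow flat-bottomed glass mosaic round (disc) with a slightly domed top, 30 mm diameter, 10 mm thick, 14 to 24 g; starts lying flat and loose in the pan. This point is its centre, 5 mm above the tray floor. It belongs to another row and stays in the pan; nudging it there does no harm
- glue_gun: cordless blue hot-glue gun lying on its side on a flat piece of cardboard, about 190 x 140 x 34 mm. Bystander; origin at its underside, below the middle of the barrel
- tweezers: steel tweezers lying flat on the table, 120 x 20 x 4 mm. Bystander; origin at the middle of the underside
- water_bottle: upright water bottle with a blue label and white cap, 64 mm diameter, 200 mm tall. Bystander; origin at the centre of its underside
- blue_jar: closed clear jar full of blue glass, white lid, 76 mm diameter, 72 mm tall. Bystander; origin at the centre of its underside

How it is judged:
By the outcome, as a careful person would: the job done as asked, in the order asked, and still so for the second after the job is handed in, with the robot touching nothing.
It also fails if it takes over 61 s, if anything falls off the work surface, if the arm or the gripper's body presses on something with over 40 N, if the wrist force passes 120 N, or if a joint passes its speed limit or range.

## Working session

There is one attempt and no reset: what is moved stays moved. The work goes in short steps, Python scripts to look and compute and a tool call to move; the robot and the scene stay as the last step left them, time stands still between calls to the robot, and variables do not carry over. Pictures are saved under pics/ and viewed, at most 10 in all, crops included, and the job is handed in when it is done.

Besides the shell and the picture viewer there is one more tool, called after "Call:" as name(argument=value, ...), one argument or row to a line, values as JSON. servo_tool: Moves the arm, as the interface text tells. Its arguments: {"type":"object","properties":{"rows":{"type":"array"}},"required":["rows"]}

```bash
mkdir -p pics; python3 - <<'E'
from bench import arm
import cv2,numpy as np
s=arm.read_state();print(s)
a=arm.get_image("top");b=arm.get_image("side")
cv2.imwrite("pics/a.png",a[:,:,::-1]);cv2.imwrite("pics/b.png",b[:,:,::-1])
for n in("top","side"):print(arm.camera_params(n))
E
```

```text
{'clock': 0.0, 'joints': array([ 1.55758813e+00,  3.85545929e-01,  6.61950536e-03, -5.10602186e-04,
       -1.19397280e+00, -2.58585911e-01]), 'joint_vel': array([ 0.00093587,  0.00038705,  0.00077327,  0.00130704, -0.00133029,
       -0.00023371]), 'joint_efforts': array([-1.32619784e-04, -3.92286587e+01,  1.88399488e+01,  4.18620989e+00,
       -4.58254537e-03, -1.72262919e-06]), 'position': array([167.61775611, 601.50002813, 230.22378919]), 'ee_rot': array([ 9.90766857e-01, -1.35572391e-01, -1.06828239e-04,  1.07258682e-03]), 'contact_force': array([ 0.00297959, -0.20568455, -0.12487532]), 'wrist_torque': array([ 0.01869081, -0.02633529, -0.02040723]), 'grasp_force': 0.0, 'gripper_width': 85.06910474421386}
{'intrinsics': array([[462.7863212 ,   0.        , 253.39727191],
       [  0.        , 462.7863212 , 195.68795493],
       [  0.        ,   0.        ,   1.        ]]), 'R': array([[-0.00526647, -0.99996292,  0.00681323],
       [-0.9827561 ,  0.00391627, -0.18486513],
       [ 0.18483159, -0.00766933, -0.98274028]]), 't': array([2.23962796e-01, 5.17565238e+02, 1.54159225e+03])}
{'intrinsics': array([[410.8500114 ,   0.        , 254.84106678],
       [  0.        , 410.8500114 , 188.56629019],
       [  0.        ,   0.        ,   1.        ]]), 'R': array([[ 0.98270111, -0.18386035, -0.0222238 ],
       [-0.10907625, -0.47761971, -0.87176934],
       [ 0.14966929,  0.85911279, -0.48941222]]), 't': array([-480.37002323,  126.08008131, 1130.2204193 ])}
```

View pics/a.png

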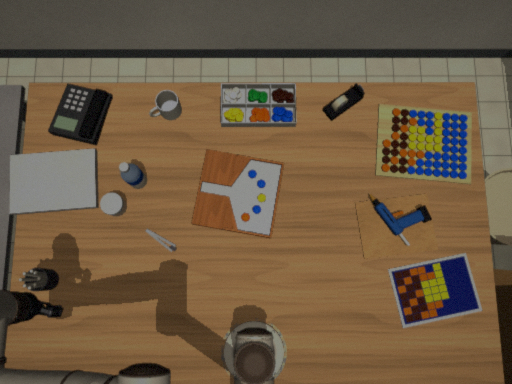

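View pics/b.png

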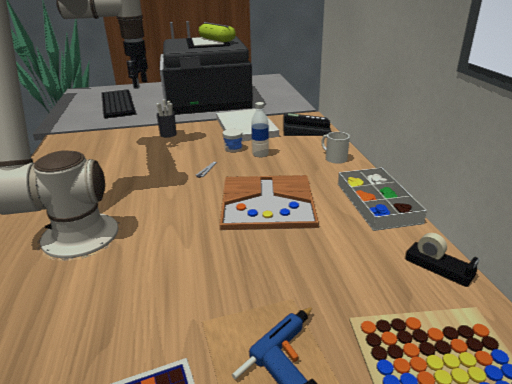

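Top view: tray about px (195–283, 150–236), with the groove to the left and the gate near (232,190). The blues are near (252,174), (261,184) and (256,209), yellow (262,198), orange (245,217). The side view shows the same fan. Next I measure these.

```bash
cat > h.py <<'E'
import numpy as np,cv2
def cast(p,uv,z):
    K,R,t=p["intrinsics"],p["R"],p["t"]
    d=R.T@np.linalg.solve(K,[uv[0],uv[1],1]);c=-R.T@t
    return (c+d*(z-c[2])/d[2])[:2]
def blobs(img,roi,lo,hi,amin=20):
    h=cv2.cvtColor(img,cv2.COLOR_RGB2HSV);m=cv2.inRange(h,np.array(lo),np.array(hi))
    x0,y0,x1,y1=roi;k=np.zeros_like(m);k[y0:y1,x0:x1]=m[y0:y1,x0:x1]
    n,l,s,c=cv2.connectedComponentsWithStats(k)
    return [(c[i].round(1),s[i,4]) for i in range(1,n) if s[i,4]>=amin],k
COL={"blue":((100,120,60),(125,255,255)),"yellow":((24,150,120),(34,255,255)),"orange":((5,210,150),(17,255,255))}
E
python3 - <<'E'
from h import *
from bench import arm
for n,f,roi in(("top","a",(190,145,290,242)),("side","b",(215,172,322,232))):
    im=cv2.imread(f"pics/{f}.png")[:,:,::-1].copy();p=arm.camera_params(n)
    for c,(lo,hi) in COL.items():
        for uv,a in blobs(im,roi,lo,hi)[0]:print(n,c,uv,a,cast(p,uv,14).round(1))
    b,k=blobs(im,roi,(0,0,130),(180,60,255),100)
    k=cv2.morphologyEx(k,cv2.MORPH_OPEN,np.ones((2,2)))
    for ct in cv2.findContours(k,cv2.RETR_EXTERNAL,cv2.CHAIN_APPROX_NONE)[0]:
        if cv2.contourArea(ct)<100:continue
        P=np.array([cast(p,q[0],8) for q in ct]).astype(np.float32)
        ap=cv2.approxPolyDP(P,7,True)[:,0]
        print(n,"floor",cv2.contourArea(ct));print(ap.round(0).tolist())
    x0,y0,x1,y1=roi
    cv2.imwrite(f"pics/{f}c.png",cv2.resize(im[y0:y1,x0:x1,::-1],None,fx=6,fy=6,interpolation=cv2.INTER_CUBIC))
E
```

```text
top blue [251.8 173.5] 47 [604.    2.8]
top blue [260.7 183.4] 48 [568.  -28.4]
top blue [256.3 209.2] 50 [476.  -12.3]
top yellow [261.1 197.5] 46 [517.4 -29.4]
top floor 2868.5
[[564.0, 176.0], [543.0, 179.0], [517.0, 76.0], [408.0, 48.0], [393.0, -59.0], [629.0, -101.0], [648.0, 2.0], [553.0, 73.0]]
side blue [293.3 204.4] 50 [605.3   2.1]
side blue [252.1 212.2] 55 [478.6 -13.4]
side blue [284.4 211.4] 54 [570.3 -29.5]
side yellow [267.  213.6] 46 [518.9 -30. ]
side orange [240.7 206.2] 26 [451.6  26.3]
side floor 1866.0
[[549.0, 176.0], [530.0, 80.0], [457.0, 60.0], [471.0, 16.0], [457.0, 2.0], [439.0, 17.0], [451.0, 55.0], [413.0, 46.0], [396.0, -43.0], [641.0, -87.0], [657.0, 3.0], [628.0, 21.0], [610.0, -21.0], [595.0, -12.0], [596.0, 17.0], [611.0, 37.0], [565.0, 66.0], [580.0, 162.0]]
```

View pics/ac.png

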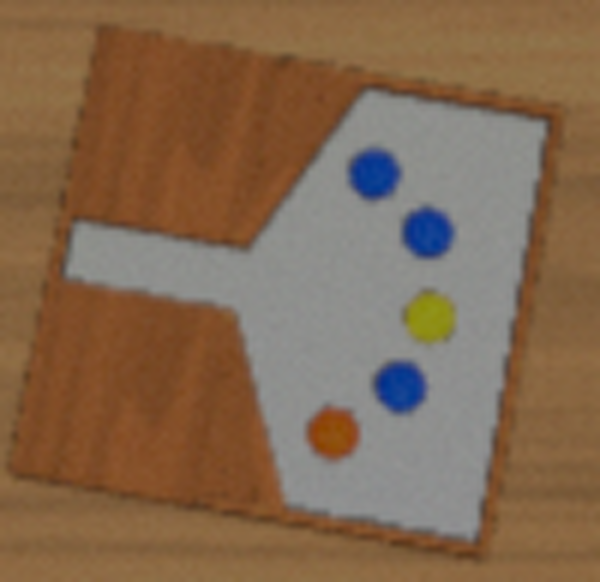

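```bash
cat >> h.py <<'E'
def rigid(A,B):
    a,b=A.mean(0),B.mean(0);U,S,V=np.linalg.svd((A-a).T@(B-b));R=(U@np.diag([1,np.linalg.det(U@V)])@V).T
    return R,b-R@a
E
python3 - <<'E'
from h import *
from bench import arm
p=arm.camera_params("top")
px=np.array([(97,27),(563,103),(485,560),(12,473)])/6+[190,145]-.5
W=np.array([cast(p,u,20) for u in px]);T=np.array([(136,141),(136,-141),(-136,-141),(-136,141.]) ])if 0 else np.array([(136,141),(136,-141),(-136,-141),(-136,141.)])
R,t=rigid(T,W);print(W.round(1),"res",(T@R.T+t-W).round(1).tolist())
print("yaw",np.arctan2(R[1,0],R[0,0]),"t",t,"gate",R@[0,29]+t)
D=dict(b1=(604.6,2.5),b2=(569.1,-29),b3=(477.3,-12.9),y=(518.2,-29.7),o=(451.6,26.3))
for k,v in D.items():
    q=R.T@(np.array(v)-t);print(k,q.round(1),"from gate",np.hypot(q[0],q[1]-29).round(1))
for u in[(248,247),(237,308),(70,220),(64,278)]:print((R.T@(cast(p,np.array(u)/6+[190,145]-.5,14)-t)).round(1))
E
```

```text
File "<stdin>", line 5
    W=np.array([cast(p,u,20) for u in px]);T=np.array([(136,141),(136,-141),(-136,-141),(-136,141.]) ])if 0 else np.array([(136,141),(136,-141),(-136,-141),(-136,141.)])
                                                                                                  ^
SyntaxError: closing parenthesis ']' does not match opening parenthesis '('
```

```bash
python3 - <<'E'
from h import *
from bench import arm
p=arm.camera_params("top")
px=np.array([(97,27),(563,103),(485,560),(12,473)])/6+[190,145]-.5
W=np.array([cast(p,u,20) for u in px]);T=np.array([(136,141),(136,-141),(-136,-141),(-136,141.)])
R,t=rigid(T,W);print(W.round(1),"res",(T@R.T+t-W).round(1).tolist())
print("yaw",np.arctan2(R[1,0],R[0,0]),"t",t,"gate",R@[0,29]+t)
D=dict(b1=(604.6,2.5),b2=(569.1,-29),b3=(477.3,-12.9),y=(518.2,-29.7),o=(451.6,26.3))
for k,v in D.items():
    q=R.T@(np.array(v)-t);print(k,q.round(1),"from gate",np.hypot(q[0],q[1]-29).round(1))
for u in[(248,247),(237,308),(70,220),(64,278)]:print((R.T@(cast(p,np.array(u)/6+[190,145]-.5,14)-t)).round(1))
E
```

```text
[[ 692.8  166.8]
 [ 645.3 -109.3]
 [ 375.1  -59.9]
 [ 426.5  212. ]] res [[0.8, 0.6], [-1.2, -1.0], [1.1, -2.6], [-0.7, 3.1]]
yaw -0.1766616892033755 t [534.93686435  52.40971567] gate [540.03344632  80.95835578]
b1 [ 77.4 -36.9] from gate 101.6
b2 [ 47.9 -74.1] from gate 113.7
b3 [-45.3 -74.4] from gate 112.9
y [ -2.  -83.8] from gate 112.8
o [-77.5 -40.3] from gate 104.0
[20.6 28.5]
[-16.3  28.3]
[ 18.6 134.5]
[-16.2 131.4]
```

```bash
cat > plan.py <<'E'
# plan(list of (tray x,y,z,heading deg in tray,opening,nrows)): prints rows; cmd pose kept in cmd.json
import json,os,numpy as np
TY,T=-0.1767,np.array([534.94,52.41])
if os.path.exists("tray.json"):TY,*T=json.load(open("tray.json"));T=np.array(T)
Rt=np.array([[np.cos(TY),-np.sin(TY)],[np.sin(TY),np.cos(TY)]])
S=[167.759,602.043,231.312,-0.2715]
def cur():return np.array(json.load(open("cmd.json")) if os.path.exists("cmd.json") else S)
def pose(x,y,z,h):
    w=Rt@[x,y]+T;return np.array([*w,z,np.radians(h)+TY-np.pi])
def behind(c,h,d,z):   # TCP d behind a disc centre c (tray), push heading h
    r=np.radians(h);return (c[0]-d*np.cos(r),c[1]-d*np.sin(r),z,h)
def wrap(a):return (a+np.pi)%(2*np.pi)-np.pi
def plan(wps,save=True):
    s=cur();p=s.copy();c,n=np.cos(s[3]),np.sin(s[3]);rows=[]
    for w in wps:
        q=pose(*w[:4]);q[3]=p[3]+wrap(q[3]-p[3])
        for i in range(1,w[5]+1):
            d=p+(q-p)*i/w[5]-s
            rows.append([w[4],round((c*d[0]+n*d[1])*2)/2,round((n*d[0]-c*d[1])*2)/2,round(-d[2]*2)/2,0,0,round(-d[3],2)])
        p=q
    A=np.array(rows);B=np.diff(np.vstack([np.zeros(7),A]),axis=0)
    print("max step",np.linalg.norm(B[:,1:4],axis=1).max().round(1),abs(B[:,6]).max().round(3))
    print(json.dumps([rows]).replace(".0,",","))
    l=rows[-1];e=s+[c*l[1]+n*l[2],n*l[1]-c*l[2],-l[3],-l[6]]
    print("expect",e.round(2))
    if save:json.dump(list(e),open("cmd.json","w"))
E
python3 - <<'E'
from plan import *
s=cur()
h=121.5
w=behind((47.9,-74.1),h,34,110)
q=pose(*w[:4]);print(q)
# halfway
m=(s+q)/2; t=Rt.T@(m[:2]-T)
plan([(*t,200,np.degrees(m[3]-TY+np.pi),14,8)])
plan([(*w,14,8)])
E
```

```text
[581.46117397 -60.6172797  110.          -1.19771761]
max step 49.0 0.06
[[[14, 36, 33, 4, 0, 0, 0.06], [14, 72, 66, 8, 0, 0, 0.12], [14, 108, 99, 11.5, 0, 0, 0.17], [14, 144, 132, 15.5, 0, 0, 0.23], [14, 180, 165, 19.5, 0, 0, 0.29], [14, 216, 198, 23.5, 0, 0, 0.35], [14, 252, 231, 27.5, 0, 0, 0.41], [14, 288, 263.5, 31.5, 0, 0, 0.46]]]
expect [374.54 270.96 199.81  -0.73]
max step 50.2 0.06
[[[14, 47, 13.5, 11, 0, 0, 0.06], [14, 94, 27, 22.5, 0, 0, 0.12], [14, 141, 40.5, 33.5, 0, 0, 0.17], [14, 187.5, 54.5, 45, 0, 0, 0.23], [14, 234.5, 68, 56, 0, 0, 0.29], [14, 281.5, 81.5, 67.5, 0, 0, 0.35], [14, 328.5, 95, 78.5, 0, 0, 0.41], [14, 375.5, 108.5, 90, 0, 0, 0.47]]]
expect [581.51 -60.61 109.81  -1.2 ]
```

Call:
servo_tool(
  rows=[
    [[14, 36, 33, 4, 0, 0, 0.06], [14, 72, 66, 8, 0, 0, 0.12], [14, 108, 99, 11.5, 0, 0, 0.17], [14, 144, 132, 15.5, 0, 0, 0.23], [14, 180, 165, 19.5, 0, 0, 0.29], [14, 216, 198, 23.5, 0, 0, 0.35], [14, 252, 231, 27.5, 0, 0, 0.41], [14, 288, 263.5, 31.5, 0, 0, 0.46]],
  ],
)

```text
clock: 1.1
position: [374.8, 269.3, 199.5]
ee_rot: [0.934, -0.358, -0.0, 0.0]
contact_force: [1.1, 0.0, 0.6]
gripper_width: 13.9
grasp_force: 0.0
```

Call:
servo_tool(
  rows=[
    [[14, 47, 13.5, 11, 0, 0, 0.06], [14, 94, 27, 22.5, 0, 0, 0.12], [14, 141, 40.5, 33.5, 0, 0, 0.17], [14, 187.5, 54.5, 45, 0, 0, 0.23], [14, 234.5, 68, 56, 0, 0, 0.29], [14, 281.5, 81.5, 67.5, 0, 0, 0.35], [14, 328.5, 95, 78.5, 0, 0, 0.41], [14, 375.5, 108.5, 90, 0, 0, 0.47]],
  ],
)

```text
clock: 2.1
position: [581.9, -62.2, 109.1]
ee_rot: [0.824, -0.566, -0.0, 0.0]
contact_force: [0.8, -0.1, -0.3]
gripper_width: 13.9
grasp_force: 0.0
```

```bash
python3 - <<'E'
from h import *
from bench import arm
s=arm.read_state();p=arm.camera_params("wrist");a=arm.get_image("wrist")
cv2.imwrite("pics/w1.png",a[:,:,::-1])
print(s["clock"],s["position"],s["ee_rot"],s["gripper_width"],s["contact_force"],p,s["joints"])
E
```

```text
2.1 [581.85501674 -62.24397604 109.08093233] [ 8.24250326e-01 -5.66225502e-01 -2.18775473e-04  1.83197301e-04] 13.938509737215414 [ 0.76550738 -0.07991724 -0.31621093] {'intrinsics': array([[297.31863964,   0.        , 255.34258731],
       [  0.        , 297.31863964, 193.07149756],
       [  0.        ,   0.        ,   1.        ]]), 'R': array([[-0.93308751, -0.35964797,  0.00102043],
       [-0.34011601,  0.88332812,  0.32257174],
       [-0.11691365,  0.3006406 , -0.94654447]]), 't': array([520.76599672, 251.37547821, 351.13313865])} [ 1.70001758e-01  4.31868152e-01 -2.53085169e-01 -5.50450999e-05
 -8.86412108e-01  1.96990716e-01]
```

View pics/w1.png

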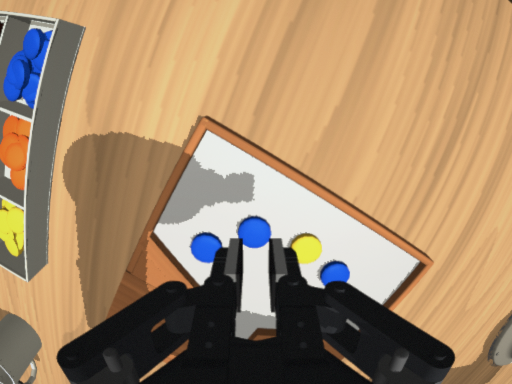

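Wrist view: b2 at (254,231), b1 (206,247), yellow (306,248), b3 (335,273). The tray's outer back corners are at (205,117) and (432,261). I use them to check the positions from close up.

```bash
cat >> h.py <<'E'
def castw(p,uv,z):
    K,R,t=p["intrinsics"],p["R"],p["t"];v=np.array([uv[0]-K[0,2],uv[1]-K[1,2]]);r=np.hypot(*v);th=r/K[0,0]
    d=R.T@np.array([*(np.sin(th)*v/r),np.cos(th)]);c=-R.T@t
    return (c+d*(z-c[2])/d[2])[:2]
E
python3 - <<'E'
from h import *;from plan import *
from bench import arm
im=cv2.imread("pics/w1.png")[:,:,::-1].copy();p=arm.camera_params("wrist")
for c,(lo,hi) in COL.items():
    for uv,a in blobs(im,(160,180,440,300),lo,hi,80)[0]:
        w=castw(p,uv,14);print(c,uv,a,w.round(1),(Rt.T@(w-T)).round(1))
for u in[(205,117),(432,261),(151,237)]:
    w=castw(p,u,20);print(u,w.round(1),(Rt.T@(w-T)).round(1))
E
```

```text
blue [254.1 232. ] 804 [573.3 -35.6] [ 53.3 -79.9]
blue [205.3 246.9] 679 [609.3  -5.4] [ 83.4 -43.8]
blue [334.5 272.7] 516 [484.4 -20.7] [-36.9 -80.9]
yellow [306.8 248.6] 605 [522.2 -36.4] [  3.1 -89.7]
(205, 117) [ 644.1 -115.8] [ 137.  -146.4]
(432, 261) [387.6 -67. ] [-124.  -143.5]
(151, 237) [659.    0.7] [131.2 -29.1]
```

```bash
python3 - <<'E'
from h import *;from bench import arm
p=arm.camera_params("wrist");s=arm.read_state();K,R,t=p["intrinsics"],p["R"],p["t"]
print("cam",-R.T@t)
yaw=-1.2;tx=np.array([np.cos(yaw),np.sin(yaw),0]);ty=np.array([np.sin(yaw),-np.cos(yaw),0])
for a,b in((0,0),(11,7),(11,-7),(11,21),(11,-21),(-11,7)):
    c=R@(s["position"]+tx*a+ty*b)+t;r=np.hypot(c[0],c[1]);th=np.arctan2(r,c[2]);print(a,b,(c[:2]/r*th*K[0,0]+[K[0,2],K[1,2]]).round(1))
E
python3 -c "
import cv2;a=cv2.imread('pics/w1.png')[190:310,180:360];cv2.imwrite('pics/w1c.png',cv2.resize(a,None,fx=4,fy=4))"
```

```text
cam [ 613.98525856 -144.18683568  248.94910006]
0 0 [256.  254.3]
11 7 [268.9 236.5]
11 -7 [242.7 236.7]
11 21 [294.9 236.1]
11 -21 [216.7 236.7]
-11 7 [268.4 270.7]
```

View pics/w1c.png

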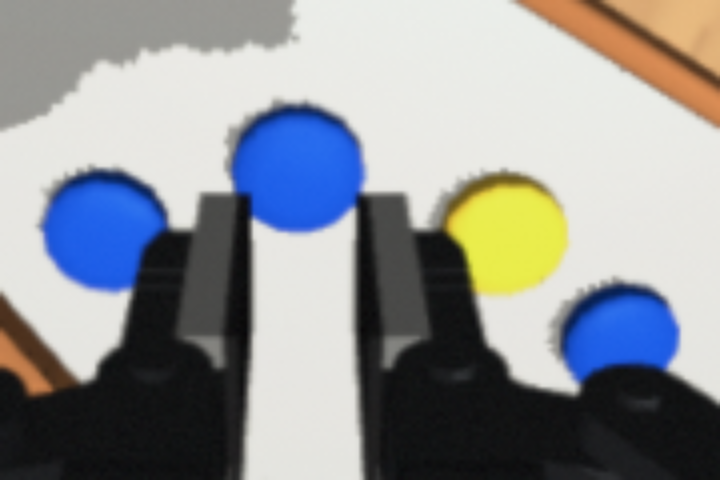

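```bash
python3 - <<'E'
from h import *;from plan import *
from bench import arm
im=cv2.imread("pics/w1.png")[:,:,::-1].copy();p=arm.camera_params("wrist")
p["R"]=np.array([[-0.93308751, -0.35964797,  0.00102043],[-0.34011601,  0.88332812,  0.32257174],[-0.11691365,  0.3006406 , -0.94654447]]);p["t"]=np.array([520.76599672, 251.37547821, 351.13313865])
for c,(lo,hi) in COL.items():
    for uv,a in blobs(im,(160,180,440,300),lo,hi,80)[0]:
        w=castw(p,uv,14);print(c,uv,a,w.round(1),(Rt.T@(w-T)).round(1))
for u in[(205,117),(432,261),(151,237)]:
    w=castw(p,u,20);print(u,w.round(1),(Rt.T@(w-T)).round(1))
s=arm.read_state();print(s["clock"],s["position"],s["joint_vel"].round(3))
a=arm.get_image("wrist");s=arm.read_state();print(s["clock"],s["position"],s["joint_vel"].round(3))
E
```

```text
blue [254.1 232. ] 804 [571.2 -30.7] [ 50.3 -75.5]
blue [205.3 246.9] 679 [607.3  -0. ] [ 80.4 -38.9]
blue [334.5 272.7] 516 [481.4 -16.2] [-40.6 -76.9]
yellow [306.8 248.6] 605 [519.6 -31.8] [ -0.3 -85.6]
(205, 117) [ 642.9 -111.2] [ 135.  -142.1]
(432, 261) [384.2 -63.4] [-128.  -140.5]
(151, 237) [657.4   6.5] [128.6 -23.7]
2.15 [583.64040542 -66.15016186 107.17274173] [ 0.064 -0.04  -0.064 -0.022 -0.009 -0.033]
2.2 [581.9962467  -64.22312194 107.44013355] [ 0.059 -0.046 -0.042 -0.02  -0.014 -0.01 ]
```

```bash
python3 - <<'E'
from plan import *
w=behind((49,-75),121.5,35,0)
plan([(w[0],w[1],45,121.5,14,3),(w[0],w[1],16,121.5,14,4),(w[0],w[1],13,121.5,14,3)])
E
```

```text
max step 22.0 0.0
[[[14, 1, 0, 21.5, 0, 0, -0.0], [14, 1.5, -0.5, 43, 0, 0, -0.0], [14, 2.5, -0.5, 65, 0, 0, -0.0], [14, 2.5, -0.5, 72, 0, 0, -0.0], [14, 2.5, -0.5, 79.5, 0, 0, -0.0], [14, 2.5, -0.5, 86.5, 0, 0, -0.0], [14, 2.5, -0.5, 94, 0, 0, -0.0], [14, 2.5, -0.5, 95, 0, 0, -0.0], [14, 2.5, -0.5, 96, 0, 0, -0.0], [14, 2.5, -0.5, 97, 0, 0, -0.0]]]
expect [582.87 -62.76  12.81  -1.2 ]
```

Call:
servo_tool(
  rows=[
    [[14, 1, 0, 21.5, 0, 0, 0], [14, 1.5, -0.5, 43, 0, 0, 0], [14, 2.5, -0.5, 65, 0, 0, 0], [14, 2.5, -0.5, 72, 0, 0, 0], [14, 2.5, -0.5, 79.5, 0, 0, 0], [14, 2.5, -0.5, 86.5, 0, 0, 0], [14, 2.5, -0.5, 94, 0, 0, 0], [14, 2.5, -0.5, 95, 0, 0, 0], [14, 2.5, -0.5, 96, 0, 0, 0], [14, 2.5, -0.5, 97, 0, 0, 0]],
  ],
)

```text
clock: 3.45
position: [582.9, -62.9, 13.1]
ee_rot: [0.825, -0.565, 0.0, -0.0]
contact_force: [-0.6, 0.3, 0.4]
gripper_width: 13.5
grasp_force: 0.0
```

```bash
python3 - <<'E'
from plan import *;from bench import arm
import cv2
s=arm.read_state();print(s["clock"],s["position"],s["contact_force"],s["joint_vel"].round(3),s["gripper_width"])
cv2.imwrite("pics/w2.png",arm.get_image("wrist")[150:384,130:400,::-1])
# push: disc path (49,-75)->(0,2) at 24.5 behind, then turn to 90 about the disc, then to gate
h=121.5
plan([(*behind((47,-72),h,25,12),14,2),(*behind((0,4),h,25,12),14,8)],save=False)
E
```

```text
3.45 [582.9050385  -62.86936949  13.05465044] [-0.63356699  0.31521296  0.44634067] [ 0.002  0.011 -0.007 -0.001  0.017 -0.002] 13.484012581437
max step 11.5 0.0
[[[14, -7, 0, 0.5, 0, 0, -0.0], [14, -14, 0.5, 1, 0, 0, -0.0], [14, -25, 0.5, 1, 0, 0, -0.0], [14, -36, 0.5, 1, 0, 0, -0.0], [14, -47.5, 0.5, 1, 0, 0, -0.0], [14, -58.5, 0.5, 1, 0, 0, -0.0], [14, -69.5, 0.5, 1, 0, 0, -0.0], [14, -81, 1, 1, 0, 0, -0.0], [14, -92, 1, 1, 0, 0, -0.0], [14, -103, 1, 1, 0, 0, -0.0]]]
expect [544.76  32.93  11.81  -1.2 ]
```

View pics/w2.png

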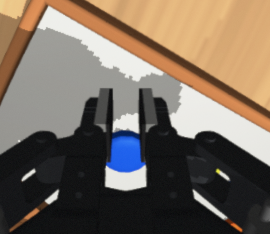

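The crop shows b2 centred between the fingers, just ahead of the tips. I push it to the front of the gate.

Call:
servo_tool(
  rows=[
    [[14, -7, 0, 0.5, 0, 0, 0], [14, -14, 0.5, 1, 0, 0, 0], [14, -25, 0.5, 1, 0, 0, 0], [14, -36, 0.5, 1, 0, 0, 0], [14, -47.5, 0.5, 1, 0, 0, 0], [14, -58.5, 0.5, 1, 0, 0, 0], [14, -69.5, 0.5, 1, 0, 0, 0], [14, -81, 1, 1, 0, 0, 0], [14, -92, 1, 1, 0, 0, 0], [14, -103, 1, 1, 0, 0, 0]],
  ],
)

```text
clock: 4.75
position: [544.4, 33.5, 11.8]
ee_rot: [0.825, -0.565, 0.0, -0.0]
contact_force: [-0.5, 0.7, -0.2]
gripper_width: 13.8
grasp_force: 0.1
```

```bash
cat > look.py <<'E'
from h import *;from plan import *;from bench import arm
s=arm.read_state();print(s["clock"],s["position"].round(1),s["contact_force"].round(1))
a=arm.get_image("top");b=arm.get_image("side")
for n,im,roi in(("top",a,(190,145,290,242)),("side",b,(215,172,322,232))):
    p=arm.camera_params(n)
    for c,(lo,hi) in COL.items():
        for uv,A in blobs(im,roi,lo,hi,6)[0]:print(n,c,uv,A,(Rt.T@(cast(p,uv,14)-T)).round(1))
E
cat > /dev/null; python3 -c "
import sys;sys.path.insert(0,'.')
from plan import *
json.dump([544.76,32.93,11.81,-1.2],open('cmd.json','w'))"
python3 look.py; python3 - <<'E'
from plan import *
plan([(*behind((0,6),105,25,12),14,3),(*behind((0,9),90,25,12),14,3)],save=False)
E
```

```text
4.75 [544.4  33.5  11.8] [-0.5  0.7 -0.2]
top blue [236.4 194.1] 34 [-5.8  3.9]
top blue [256.2 209.1] 49 [-46.4 -73.7]
top yellow [261.1 197.5] 46 [ -2.9 -83.6]
side blue [263.1 197.8] 12 [-10.1   5.2]
side blue [293.4 204.4] 51 [ 78.4 -37.2]
side blue [252.1 212.2] 54 [-43.9 -74.7]
side yellow [267.  213.6] 46 [ -1.3 -84. ]
side orange [240.5 206.2] 24 [-78.1 -40.4]
max step 2.5 0.1
[[[14, -1, 2, 0, 0, 0, 0.1], [14, -2, 4, 0, 0, 0, 0.19], [14, -3, 6, 0, 0, 0, 0.29], [14, -4.5, 7.5, 0, 0, 0, 0.37], [14, -6.5, 9, 0, 0, 0, 0.46], [14, -8, 10.5, 0, 0, 0, 0.55]]]
expect [532.07  36.58  11.81  -1.75]
```

```bash
python3 - <<'E'
from plan import *
plan([(*behind((0,6),105,25,12),14,3),(*behind((0,9),90,25,12),14,3),(*behind((0,35),90,25,12),14,4)])
plan([(*behind((0,31),90,25,12),14,1),(*behind((0,31),90,25,12),0,3),(*behind((0,50),90,26,12),0,5)])
E
```

```text
max step 6.9 0.1
[[[14, -1, 2, 0, 0, 0, 0.1], [14, -2, 4, 0, 0, 0, 0.19], [14, -3, 6, 0, 0, 0, 0.29], [14, -4.5, 7.5, 0, 0, 0, 0.37], [14, -6.5, 9, 0, 0, 0, 0.46], [14, -8, 10.5, 0, 0, 0, 0.55], [14, -13.5, 7, 0, 0, 0, 0.55], [14, -19, 3.5, 0, 0, 0, 0.55], [14, -24.5, 0.5, 0, 0, 0, 0.55], [14, -30.5, -3, 0, 0, 0, 0.55]]]
expect [536.5   62.44  11.81  -1.75]
max step 4.0 0.0
[[[14, 4, 0, 0, 0, 0, -0.0], [0, 4, 0, 0, 0, 0, -0.0], [0, 4, 0, 0, 0, 0, -0.0], [0, 4, 0, 0, 0, 0, -0.0], [0, 0.5, 0, 0, 0, 0, -0.0], [0, -3, 0, 0, 0, 0, -0.0], [0, -6.5, 0, 0, 0, 0, -0.0], [0, -10, 0, 0, 0, 0, -0.0], [0, -14, 0, 0, 0, 0, -0.0]]]
expect [539.    76.22  11.81  -1.75]
```

Call:
servo_tool(
  rows=[
    [[14, -1, 2, 0, 0, 0, 0.1], [14, -2, 4, 0, 0, 0, 0.19], [14, -3, 6, 0, 0, 0, 0.29], [14, -4.5, 7.5, 0, 0, 0, 0.37], [14, -6.5, 9, 0, 0, 0, 0.46], [14, -8, 10.5, 0, 0, 0, 0.55], [14, -13.5, 7, 0, 0, 0, 0.55], [14, -19, 3.5, 0, 0, 0, 0.55], [14, -24.5, 0.5, 0, 0, 0, 0.55], [14, -30.5, -3, 0, 0, 0, 0.55]],
  ],
)

```text
clock: 6.1
position: [536.5, 62.9, 11.8]
ee_rot: [-0.641, 0.768, -0.0, 0.0]
contact_force: [1.2, 0.1, 0.1]
gripper_width: 14.0
grasp_force: 0.1
```

```bash
python3 look.py|grep -v -e yellow -e orange
```

```text
6.1 [536.5  62.9  11.8] [1.2 0.1 0.1]
top blue [251.7 173.6] 49 [ 76.3 -36.4]
top blue [256.2 209.1] 49 [-46.4 -73.7]
side blue [266.2 192.9] 32 [ 0.3 34.7]
side blue [293.3 204.4] 50 [ 78.2 -37.2]
side blue [252.1 212.2] 55 [-43.9 -74.7]
```

Call:
servo_tool(
  rows=[
    [[14, 4, 0, 0, 0, 0, 0], [0, 4, 0, 0, 0, 0, 0], [0, 4, 0, 0, 0, 0, 0], [0, 4, 0, 0, 0, 0, 0], [0, 0.5, 0, 0, 0, 0, 0], [0, -3, 0, 0, 0, 0, 0], [0, -6.5, 0, 0, 0, 0, 0], [0, -10, 0, 0, 0, 0, 0], [0, -14, 0, 0, 0, 0, 0]],
  ],
)

```text
clock: 7.32
position: [538.9, 76.4, 11.8]
ee_rot: [-0.64, 0.768, 0.0, -0.0]
contact_force: [-0.8, -0.7, -0.7]
gripper_width: 0.2
grasp_force: 0.1
```

```bash
python3 look.py|grep -v -e yellow -e orange; python3 - <<'E'
from plan import *
a=(0,15);h=np.degrees(np.arctan2(4+37.5,0-78));print(h)
w=behind((78,-37.5),h,35,0)
plan([(*a,12,90,0,2),(*a,70,90,14,2),(w[0],w[1],70,h,14,6)])
plan([(*w[:2],40,h,14,3),(*w[:2],13,h,14,5),(*w[:2],12,h,14,1)])
E
```

```text
7.325 [538.9  76.4  11.8] [-0.8 -0.7 -0.7]
top blue [251.8 173.5] 46 [ 76.7 -36.7]
top blue [256.2 209.1] 49 [-46.4 -73.7]
side blue [293.3 204.4] 50 [ 78.2 -37.2]
side blue [252.1 212.2] 55 [-43.9 -74.7]
151.98473253198858
max step 29.0 0.18
[[[0, 4.5, 0, 0, 0, 0, -0.0], [0, 9, 0, 0, 0, 0, -0.0], [14, 9, 0, -29, 0, 0, -0.0], [14, 9, 0, -58, 0, 0, -0.0], [14, 20.5, -18.5, -58, 0, 0, -0.18], [14, 32, -36.5, -58, 0, 0, -0.36], [14, 43.5, -54.5, -58, 0, 0, -0.54], [14, 55, -73, -58, 0, 0, -0.72], [14, 66.5, -91, -58, 0, 0, -0.9], [14, 78, -109.5, -58, 0, 0, -1.08]]]
expect [632.84 -20.05  69.81  -0.67]
max step 10.0 0.0
[[[14, 0, 0, 10, 0, 0, -0.0], [14, 0, 0, 20, 0, 0, -0.0], [14, -0.5, 0, 30, 0, 0, -0.0], [14, -0.5, 0, 35, 0, 0, -0.0], [14, -0.5, 0, 40.5, 0, 0, -0.0], [14, -0.5, 0, 46, 0, 0, -0.0], [14, -0.5, 0, 51.5, 0, 0, -0.0], [14, -0.5, 0, 57, 0, 0, -0.0], [14, -0.5, 0, 58, 0, 0, -0.0]]]
expect [632.45 -19.74  11.81  -0.67]
```

```bash
python3 - <<'E'
from plan import *
json.dump([539.0,76.22,11.81,-1.75],open('cmd.json','w'))
a=(0,15);h=152
w=behind((78,-37.3),h,30.5,0)
plan([(*a,12,90,0,2),(*a,70,90,0,2),(w[0],w[1],70,h,10,6)])
plan([(*w[:2],40,h,10,4),(*w[:2],13,h,10,5),(*w[:2],12,h,10,1)])
plan([(*behind((77,-36.8),h,25.5,12),10,2),(*behind((0,4),h,25.5,12),10,8)])
E
```

```text
max step 29.0 0.18
[[[0, 4.5, 0, 0, 0, 0, -0.0], [0, 9, 0, 0, 0, 0, -0.0], [0, 9, 0, -29, 0, 0, -0.0], [0, 9, 0, -58, 0, 0, -0.0], [10, 20, -17.5, -58, 0, 0, -0.18], [10, 31.5, -35, -58, 0, 0, -0.36], [10, 42.5, -53, -58, 0, 0, -0.54], [10, 53.5, -70.5, -58, 0, 0, -0.72], [10, 64.5, -88, -58, 0, 0, -0.9], [10, 75.5, -105.5, -58, 0, 0, -1.08]]]
expect [629.35 -16.88  69.81  -0.67]
max step 7.5 0.0
[[[10, 0, 0, 7.5, 0, 0, -0.0], [10, 0, 0, 15, 0, 0, -0.0], [10, 0, 0, 22.5, 0, 0, -0.0], [10, 0, 0, 30, 0, 0, -0.0], [10, 0, 0, 35, 0, 0, -0.0], [10, 0, 0, 40.5, 0, 0, -0.0], [10, 0, 0, 46, 0, 0, -0.0], [10, 0, 0, 51.5, 0, 0, -0.0], [10, 0, 0, 57, 0, 0, -0.0], [10, 0, 0, 58, 0, 0, -0.0]]]
expect [629.35 -16.88  11.81  -0.67]
max step 11.0 0.0
[[[10, -3, 0, 0, 0, 0, -0.0], [10, -6.5, 0, 0, 0, 0, -0.0], [10, -17, 0, 0, 0, 0, -0.0], [10, -28, 0.5, 0, 0, 0, -0.0], [10, -39, 0.5, 0, 0, 0, -0.0], [10, -50, 0.5, 0, 0, 0, -0.0], [10, -60.5, 0.5, 0, 0, 0, -0.0], [10, -71.5, 0.5, 0, 0, 0, -0.0], [10, -82.5, 0.5, 0, 0, 0, -0.0], [10, -93.5, 0.5, 0, 0, 0, -0.0]]]
expect [555.76  40.79  11.81  -0.67]
```

Call:
servo_tool(
  rows=[
    [[0, 4.5, 0, 0, 0, 0, 0], [0, 9, 0, 0, 0, 0, 0], [0, 9, 0, -29, 0, 0, 0], [0, 9, 0, -58, 0, 0, 0], [10, 20, -17.5, -58, 0, 0, -0.18], [10, 31.5, -35, -58, 0, 0, -0.36], [10, 42.5, -53, -58, 0, 0, -0.54], [10, 53.5, -70.5, -58, 0, 0, -0.72], [10, 64.5, -88, -58, 0, 0, -0.9], [10, 75.5, -105.5, -58, 0, 0, -1.08]],
  ],
)

```text
clock: 8.68
position: [629.2, -18.2, 69.7]
ee_rot: [0.945, -0.327, -0.0, 0.0]
contact_force: [0.8, 0.1, -1.1]
gripper_width: 9.8
grasp_force: 0.0
```

Call:
servo_tool(
  rows=[
    [[10, 0, 0, 7.5, 0, 0, 0], [10, 0, 0, 15, 0, 0, 0], [10, 0, 0, 22.5, 0, 0, 0], [10, 0, 0, 30, 0, 0, 0], [10, 0, 0, 35, 0, 0, 0], [10, 0, 0, 40.5, 0, 0, 0], [10, 0, 0, 46, 0, 0, 0], [10, 0, 0, 51.5, 0, 0, 0], [10, 0, 0, 57, 0, 0, 0], [10, 0, 0, 58, 0, 0, 0]],
  ],
)

```text
clock: 9.93
position: [628.8, -17.2, 11.2]
ee_rot: [0.944, -0.33, -0.0, 0.0]
contact_force: [0.0, 0.2, 0.1]
gripper_width: 9.9
grasp_force: 0.0
```

```bash
python3 look.py; python3 - <<'E'
from bench import arm;import cv2
a=arm.get_image("wrist")[150:384,100:420,::-1];b=arm.get_image("top")[145:242,190:290,::-1]
b=cv2.resize(b,None,fx=4,fy=4,interpolation=cv2.INTER_CUBIC);a=cv2.copyMakeBorder(a,0,b.shape[0]-a.shape[0],0,0,0)
cv2.imwrite("pics/w3.png",cv2.hconcat([a,b]))
E
```

```text
9.925 [628.8 -17.2  11.2] [0.  0.2 0.1]
top blue [251.8 173.6] 47 [ 76.4 -36.8]
top blue [256.2 209.1] 49 [-46.4 -73.7]
top yellow [261.1 197.6] 45 [ -3.2 -83.7]
side blue [266.  190.6] 46 [ 0.1 49.2]
side blue [293.5 204.4] 52 [ 78.7 -37.2]
side blue [252.1 212.2] 55 [-43.9 -74.7]
side yellow [267.  213.6] 46 [ -1.3 -84. ]
side orange [240.5 206.2] 23 [-78.1 -40.4]
```

View pics/w3.png

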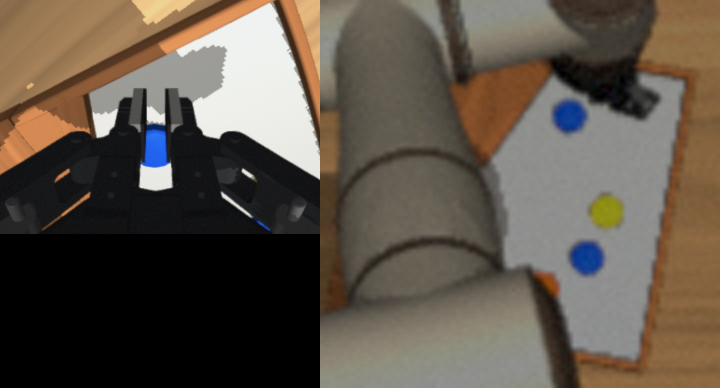

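b1 is centred between the tips, and the first disc is in the groove at tray y≈49. Now I push b1.

Call:
servo_tool(
  rows=[
    [[10, -3, 0, 0, 0, 0, 0], [10, -6.5, 0, 0, 0, 0, 0], [10, -17, 0, 0, 0, 0, 0], [10, -28, 0.5, 0, 0, 0, 0], [10, -39, 0.5, 0, 0, 0, 0], [10, -50, 0.5, 0, 0, 0, 0], [10, -60.5, 0.5, 0, 0, 0, 0], [10, -71.5, 0.5, 0, 0, 0, 0], [10, -82.5, 0.5, 0, 0, 0, 0], [10, -93.5, 0.5, 0, 0, 0, 0]],
  ],
)

```text
clock: 11.38
position: [555.0, 41.1, 11.8]
ee_rot: [0.944, -0.33, 0.0, -0.0]
contact_force: [-0.2, -0.4, -1.0]
gripper_width: 9.9
grasp_force: 0.1
```

```bash
python3 look.py|grep blue; python3 - <<'E'
from plan import *
plan([(*behind((0,6),121,25.3,12),10,4),(*behind((0,9),90,25.3,12),10,4)])
plan([(*behind((0,35),90,25.3,12),10,4),(*behind((0,31),90,25,12),10,1),(*behind((0,31),90,25,12),0,3)])
plan([(*behind((0,51),90,26,12),0,7)])
E
```

```text
top blue [223.4 191. ] 49 [-2.7 50.8]
top blue [236.7 193.3] 48 [-2.8  3.3]
top blue [256.2 209.1] 49 [-46.4 -73.7]
side blue [264.4 191.4] 22 [-5.1 44.4]
side blue [265.8 197.8] 44 [-1.9  4.9]
side blue [252.1 212.2] 55 [-43.9 -74.7]
max step 3.4 0.14
[[[10, -1, 3, 0, 0, 0, 0.13], [10, -2.5, 5.5, 0, 0, 0, 0.27], [10, -3.5, 8.5, 0, 0, 0, 0.4], [10, -4.5, 11.5, 0, 0, 0, 0.54], [10, -7.5, 13, 0, 0, 0, 0.67], [10, -10, 15, 0, 0, 0, 0.81], [10, -13, 16.5, 0, 0, 0, 0.94], [10, -16, 18, 0, 0, 0, 1.08]]]
expect [532.04  36.62  11.81  -1.75]
max step 6.5 0.0
[[[10, -6.5, 0, 0, 0, 0, -0.0], [10, -13, 0, 0, 0, 0, -0.0], [10, -19.5, 0, 0, 0, 0, -0.0], [10, -26, 0, 0, 0, 0, -0.0], [10, -22, 0, 0, 0, 0, -0.0], [0, -22, 0, 0, 0, 0, -0.0], [0, -22, 0, 0, 0, 0, -0.0], [0, -22, 0, 0, 0, 0, -0.0]]]
expect [535.96  58.27  11.81  -1.75]
max step 3.0 0.0
[[[0, -2.5, 0, 0, 0, 0, -0.0], [0, -5.5, 0, 0, 0, 0, -0.0], [0, -8, 0, 0, 0, 0, -0.0], [0, -11, 0, 0, 0, 0, -0.0], [0, -13.5, 0, 0, 0, 0, -0.0], [0, -16.5, 0, 0, 0, 0, -0.0], [0, -19, 0, 0, 0, 0, -0.0]]]
expect [539.34  76.96  11.81  -1.75]
```

Call:
servo_tool(
  rows=[
    [[10, -1, 3, 0, 0, 0, 0.13], [10, -2.5, 5.5, 0, 0, 0, 0.27], [10, -3.5, 8.5, 0, 0, 0, 0.4], [10, -4.5, 11.5, 0, 0, 0, 0.54], [10, -7.5, 13, 0, 0, 0, 0.67], [10, -10, 15, 0, 0, 0, 0.81], [10, -13, 16.5, 0, 0, 0, 0.94], [10, -16, 18, 0, 0, 0, 1.08]],
  ],
)

```text
clock: 12.48
position: [532.0, 36.5, 11.8]
ee_rot: [-0.638, 0.77, -0.0, 0.0]
contact_force: [0.0, -0.8, 0.9]
gripper_width: 10.0
grasp_force: 0.0
```

```bash
python3 look.py|grep blue
```

```text
top blue [233.4 195.9] 20 [-13.9  13.1]
top blue [256.2 209.1] 49 [-46.4 -73.7]
side blue [266.4 193.5] 58 [ 0.8 31. ]
side blue [252.1 212.2] 55 [-43.9 -74.7]
```

Call:
servo_tool(
  rows=[
    [[10, -6.5, 0, 0, 0, 0, 0], [10, -13, 0, 0, 0, 0, 0], [10, -19.5, 0, 0, 0, 0, 0], [10, -26, 0, 0, 0, 0, 0], [10, -22, 0, 0, 0, 0, 0], [0, -22, 0, 0, 0, 0, 0], [0, -22, 0, 0, 0, 0, 0], [0, -22, 0, 0, 0, 0, 0]],
  ],
)

```text
clock: 13.58
position: [535.8, 58.2, 11.8]
ee_rot: [-0.64, 0.768, 0.0, 0.0]
contact_force: [-0.3, 0.9, -0.1]
gripper_width: -0.2
grasp_force: 0.0
```

Call:
servo_tool(
  rows=[
    [[0, -2.5, 0, 0, 0, 0, 0], [0, -5.5, 0, 0, 0, 0, 0], [0, -8, 0, 0, 0, 0, 0], [0, -11, 0, 0, 0, 0, 0], [0, -13.5, 0, 0, 0, 0, 0], [0, -16.5, 0, 0, 0, 0, 0], [0, -19, 0, 0, 0, 0, 0]],
  ],
)

```text
clock: 14.45
position: [539.3, 77.1, 11.8]
ee_rot: [-0.64, 0.768, -0.0, -0.0]
contact_force: [-0.3, -0.0, -0.2]
gripper_width: 0.2
grasp_force: 0.2
```

```bash
python3 look.py|grep -v -e yellow; python3 - <<'E'
from plan import *
a=(0,15);c=(-45,-74.2);h=np.degrees(np.arctan2(4-c[1],-c[0]));print(h)
w=behind(c,h,34,0)
plan([(*a,12,90,0,2),(*a,70,90,0,2),(w[0],w[1],70,h,12,5)])
plan([(*w[:2],40,h,12,4),(*w[:2],13,h,12,5),(*w[:2],12,h,12,1)])
plan([(*behind((-44,-73),h,25,12),12,2),(*behind((0,4),h,25,12),12,8)])
E
```

```text
14.45 [539.3  77.1  11.8] [-0.3 -0.  -0.2]
top blue [221.4 193.1] 7 [-11.3  56.4]
top blue [256.2 209.1] 49 [-46.4 -73.7]
side blue [252.2 212.2] 56 [-43.6 -74.7]
side orange [240.7 206.2] 26 [-77.5 -40.4]
60.081829824057934
max step 29.0 0.11
[[[0, 5, 0, 0, 0, 0, -0.0], [0, 10, 0, 0, 0, 0, -0.0], [0, 10, 0, -29, 0, 0, -0.0], [0, 10, 0, -58, 0, 0, -0.0], [12, 33.5, 12.5, -58, 0, 0, 0.1], [12, 57.5, 24.5, -58, 0, 0, 0.21], [12, 81, 37, -58, 0, 0, 0.31], [12, 105, 49.5, -58, 0, 0, 0.42], [12, 129, 61.5, -58, 0, 0, 0.52]]]
expect [455.84 -39.01  69.81  -2.27]
max step 7.5 0.0
[[[12, 0, 0, 7.5, 0, 0, -0.0], [12, 0, 0, 15, 0, 0, -0.0], [12, 0, 0, 22.5, 0, 0, -0.0], [12, 0, 0, 30, 0, 0, -0.0], [12, 0, 0, 35, 0, 0, -0.0], [12, 0, 0, 40.5, 0, 0, -0.0], [12, 0, 0, 46, 0, 0, -0.0], [12, 0, 0, 51.5, 0, 0, -0.0], [12, 0, 0, 57, 0, 0, -0.0], [12, 0, 0, 58, 0, 0, -0.0]]]
expect [455.84 -39.01  11.81  -2.27]
max step 11.5 0.0
[[[12, -5.5, 0, 0, 0, 0, -0.0], [12, -10.5, 0, 0, 0, 0, -0.0], [12, -21.5, 0, 0, 0, 0, -0.0], [12, -33, 0, 0, 0, 0, -0.0], [12, -44, 0, 0, 0, 0, -0.0], [12, -55, 0, 0, 0, 0, -0.0], [12, -66, 0, 0, 0, 0, -0.0], [12, -77, 0, 0, 0, 0, -0.0], [12, -88.5, 0, 0, 0, 0, -0.0], [12, -99.5, 0.5, 0, 0, 0, -0.0]]]
expect [519.49  37.47  11.81  -2.27]
```

Call:
servo_tool(
  rows=[
    [[0, 5, 0, 0, 0, 0, 0], [0, 10, 0, 0, 0, 0, 0], [0, 10, 0, -29, 0, 0, 0], [0, 10, 0, -58, 0, 0, 0], [12, 33.5, 12.5, -58, 0, 0, 0.1], [12, 57.5, 24.5, -58, 0, 0, 0.21], [12, 81, 37, -58, 0, 0, 0.31], [12, 105, 49.5, -58, 0, 0, 0.42], [12, 129, 61.5, -58, 0, 0, 0.52]],
  ],
)

```text
clock: 15.68
position: [454.7, -40.0, 69.9]
ee_rot: [-0.42, 0.908, -0.0, 0.0]
contact_force: [-0.1, -0.2, -0.6]
gripper_width: 12.2
grasp_force: 0.0
```

Call:
servo_tool(
  rows=[
    [[12, 0, 0, 7.5, 0, 0, 0], [12, 0, 0, 15, 0, 0, 0], [12, 0, 0, 22.5, 0, 0, 0], [12, 0, 0, 30, 0, 0, 0], [12, 0, 0, 35, 0, 0, 0], [12, 0, 0, 40.5, 0, 0, 0], [12, 0, 0, 46, 0, 0, 0], [12, 0, 0, 51.5, 0, 0, 0], [12, 0, 0, 57, 0, 0, 0], [12, 0, 0, 58, 0, 0, 0]],
  ],
)

```text
clock: 16.92
position: [455.3, -39.0, 11.4]
ee_rot: [-0.421, 0.907, 0.0, -0.0]
contact_force: [0.2, 0.4, 0.1]
gripper_width: 11.9
grasp_force: 0.0
```

```bash
python3 look.py; python3 - <<'E'
from bench import arm;import cv2
a=arm.get_image("wrist")[150:384,100:420,::-1];b=arm.get_image("side")[172:232,215:322,::-1]
b=cv2.resize(b,None,fx=4,fy=4,interpolation=cv2.INTER_CUBIC);a=cv2.copyMakeBorder(a,0,b.shape[0]-a.shape[0],0,0,0)
cv2.imwrite("pics/w4.png",cv2.hconcat([a,b]))
E
```

```text
16.925 [455.3 -39.   11.4] [0.2 0.4 0.1]
top blue [219.4 189.3] 98 [ 0.9 65.8]
side blue [266.7 188.1] 76 [ 2.8 65.2]
side blue [254.5 212.5] 23 [-37.  -76.6]
```

View pics/w4.png

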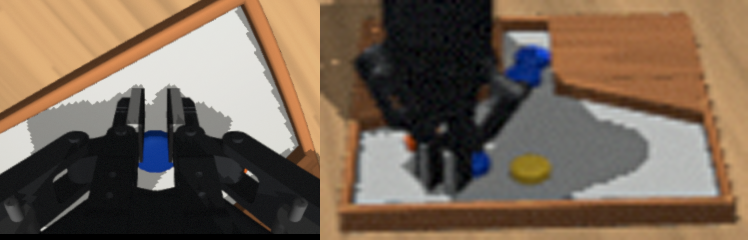

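b3 sits centred between the tips, and two rounds are in the groove (mean y≈66). Now I push b3.

Call:
servo_tool(
  rows=[
    [[12, -5.5, 0, 0, 0, 0, 0], [12, -10.5, 0, 0, 0, 0, 0], [12, -21.5, 0, 0, 0, 0, 0], [12, -33, 0, 0, 0, 0, 0], [12, -44, 0, 0, 0, 0, 0], [12, -55, 0, 0, 0, 0, 0], [12, -66, 0, 0, 0, 0, 0], [12, -77, 0, 0, 0, 0, 0], [12, -88.5, 0, 0, 0, 0, 0], [12, -99.5, 0.5, 0, 0, 0, 0]],
  ],
)

```text
clock: 18.38
position: [519.9, 38.0, 11.8]
ee_rot: [-0.421, 0.907, -0.0, 0.0]
contact_force: [0.2, 0.1, 0.5]
gripper_width: 11.8
grasp_force: 0.1
```

```bash
python3 look.py; python3 - <<'E'
from plan import *
plan([(*behind((0,6),75,25,12),12,3),(*behind((0,9),90,25,12),12,3)])
plan([(*behind((0,35),90,25,12),12,4),(*behind((0,31),90,25,12),12,1),(*behind((0,31),90,25,12),0,3)])
plan([(*behind((0,53),90,26,12),0,8)])
E
```

```text
18.375 [519.9  38.   11.8] [0.2 0.1 0.5]
top yellow [261.1 197.6] 45 [ -3.2 -83.7]
side blue [270.4 198. ] 8 [12.  3.]
side yellow [267.  213.6] 46 [ -1.3 -84. ]
side orange [240.9 206.2] 25 [-76.9 -40.4]
max step 2.5 0.09
[[[12, -1, -2, 0, 0, 0, -0.09], [12, -1.5, -4, 0, 0, 0, -0.17], [12, -2.5, -5.5, 0, 0, 0, -0.26], [12, -4, -7, 0, 0, 0, -0.35], [12, -6, -8.5, 0, 0, 0, -0.44], [12, -7.5, -10, 0, 0, 0, -0.52]]]
expect [531.97  36.77  11.81  -1.75]
max step 6.5 0.0
[[[12, -6.5, 0, 0, 0, 0, -0.0], [12, -13, 0, 0, 0, 0, -0.0], [12, -19.5, 0, 0, 0, 0, -0.0], [12, -26, 0, 0, 0, 0, -0.0], [12, -22, 0, 0, 0, 0, -0.0], [0, -22, 0, 0, 0, 0, -0.0], [0, -22, 0, 0, 0, 0, -0.0], [0, -22, 0, 0, 0, 0, -0.0]]]
expect [535.89  58.42  11.81  -1.75]
max step 3.0 0.0
[[[0, -2.5, 0, 0, 0, 0, -0.0], [0, -5, 0, 0, 0, 0, -0.0], [0, -8, 0, 0, 0, 0, -0.0], [0, -10.5, 0, 0, 0, 0, -0.0], [0, -13, 0, 0, 0, 0, -0.0], [0, -15.5, 0, 0, 0, 0, -0.0], [0, -18.5, 0, 0, 0, 0, -0.0], [0, -21, 0, 0, 0, 0, -0.0]]]
expect [539.64  79.08  11.81  -1.75]
```

Call:
servo_tool(
  rows=[
    [[12, -1, -2, 0, 0, 0, -0.09], [12, -1.5, -4, 0, 0, 0, -0.17], [12, -2.5, -5.5, 0, 0, 0, -0.26], [12, -4, -7, 0, 0, 0, -0.35], [12, -6, -8.5, 0, 0, 0, -0.44], [12, -7.5, -10, 0, 0, 0, -0.52]],
  ],
)

```text
clock: 19.23
position: [531.6, 36.5, 11.7]
ee_rot: [-0.641, 0.767, 0.0, -0.0]
contact_force: [0.6, -0.0, 0.4]
gripper_width: 12.2
grasp_force: 0.0
```

Call:
servo_tool(
  rows=[
    [[12, -6.5, 0, 0, 0, 0, 0], [12, -13, 0, 0, 0, 0, 0], [12, -19.5, 0, 0, 0, 0, 0], [12, -26, 0, 0, 0, 0, 0], [12, -22, 0, 0, 0, 0, 0], [0, -22, 0, 0, 0, 0, 0], [0, -22, 0, 0, 0, 0, 0], [0, -22, 0, 0, 0, 0, 0]],
  ],
)

```text
clock: 20.23
position: [535.8, 58.2, 11.8]
ee_rot: [-0.64, 0.768, -0.0, 0.0]
contact_force: [-0.1, 0.5, 0.6]
gripper_width: 0.6
grasp_force: 0.0
```

```bash
python3 look.py
```

```text
20.225 [535.8  58.2  11.8] [-0.1  0.5  0.6]
top blue [226.5 193.5] 10 [-9.7 38.5]
top yellow [261.1 197.5] 46 [ -2.9 -83.6]
side blue [266.1 183.3] 15 [ 2.  97.1]
side yellow [267.  213.6] 46 [ -1.3 -84. ]
side orange [240.5 206.3] 26 [-78.1 -40.9]
```

Call:
servo_tool(
  rows=[
    [[0, -2.5, 0, 0, 0, 0, 0], [0, -5, 0, 0, 0, 0, 0], [0, -8, 0, 0, 0, 0, 0], [0, -10.5, 0, 0, 0, 0, 0], [0, -13, 0, 0, 0, 0, 0], [0, -15.5, 0, 0, 0, 0, 0], [0, -18.5, 0, 0, 0, 0, 0], [0, -21, 0, 0, 0, 0, 0]],
  ],
)

```text
clock: 21.32
position: [539.6, 79.2, 11.8]
ee_rot: [-0.64, 0.768, -0.0, -0.0]
contact_force: [-0.4, -0.6, -0.5]
gripper_width: 0.0
grasp_force: 0.2
```

Call:
servo_tool(
  rows=[
    [[0, 5, 0, 0, 0, 0, 0], [0, 12, 0, 0, 0, 0, 0], [0, 12, 0, -25, 0, 0, 0], [0, 12, 0, -60, 0, 0, 0], [0, 40, 0, -100, 0, 0, 0], [0, 80, 30, -140, 0, 0, 0], [0, 120, 70, -160, 0, 0, 0], [0, 160, 110, -160, 0, 0, 0], [0, 160, 110, -160, 0, 0, 0]],
  ],
)

```text
clock: 22.45
position: [398.6, -60.6, 172.0]
ee_rot: [-0.639, 0.769, 0.0, -0.0]
contact_force: [0.8, -0.0, 0.2]
gripper_width: 0.2
grasp_force: 0.0
```

```bash
python3 look.py; python3 - <<'E'
from bench import arm;import cv2
b=arm.get_image("top")[140:245,185:295,::-1]
cv2.imwrite("pics/f.png",cv2.resize(b,None,fx=5,fy=5,interpolation=cv2.INTER_CUBIC))
E
```

```text
22.45 [398.6 -60.6 172. ] [ 0.8 -0.   0.2]
top blue [214.6 188.5] 147 [ 0.8 83. ]
side blue [266.4 185.9] 119 [ 2.4 79.7]
side orange [240.5 206.1] 26 [-78.1 -39.8]
```

View pics/f.png

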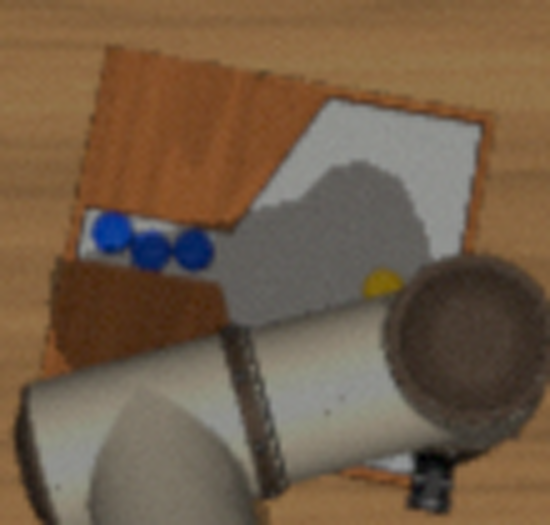

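All three blues lie in the groove; the last one's trailing edge is at px ~215, with the gate at ~230, so about 9 mm inside. Yellow and orange are in the pan and the arm is clear.

```bash
python3 -c "
from bench import arm;print(arm.job_done())"
```

```text
the job is handed in; nothing more can be done
None
```

The three blue rounds were pushed flat through the gate and lie wholly inside the groove, with orange and yellow still in the pan and nothing else on the table touched; I handed the job in at about 22.5 s.

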